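# Load the two-piece forming die into its nest and latch it

## Robot

A 6-joint arm with a two-finger parallel gripper is mounted at the origin on the work surface. World frame = base frame: x ahead of the robot, y to its left, z up, the work surface at z = 0. Lengths are in m, angles in rad, forces in N, time in s.
With the tool pointing down it reaches from about 0.225 to 0.875 m from the base axis. Payload 3.4 kg.
Tool frame: the origin (TCP) lies at the very end of the fingers, on their centre line; the grasp point (between the pads) lies 19 mm behind it; z points along the fingers, y is the line along which they close (so a half turn about z gives the same grasp; the last joint's range is limited). The gripper opens to 85 mm and grips with 20 to 120 N. Pads are 22 mm wide; open, the fingers measure 114 mm over their backs; the gripper's body (76 mm by 85 mm) begins 54 mm behind the grasp point. The pads swing forward as they close: fully open they stand 13 mm farther back than shut.
Start: joints at [-1.463, 0.276, 1.505, -0, 1.361, -0.121], TCP at [0.13, -0.56, 0.201] pointing down, gripper open.
Joint ranges: [-2.89, 2.89], [-0.75, 2.08], [0.22, 2.7], [-1.18, 4.32], [0.11, 2.71], [-2.7, 2.7]. Speed limits (rad/s): [2.57, 2.57, 3.14, 3.14, 3.14, 3.14].

## Interface

Orientations are given as a unit quaternion [w, x, y, z].
In Python, from rig import readout, vision, manip gives the robot as it stands.
- The arm moves only by the shell command python3 -m handwheel 'ROWS' [FORCE]. ROWS is JSON, a list of rows, each a list of 3 entries, a list of its own where there are three numbers: the shift along the tool's x, y, z in mm, then the turn, a rotation vector about the tool's x, y, z in units of 6 degrees (1.0 is 6 degrees), then the closure, from -1 (fully open) to 1 (shut), so that 0 is half open. A call has 1 to 20 rows; each row shifts and turns the commanded pose from where the row before left it, along the tool's axes as they then stand; what a row does not reach is not made up. A row lasts 1/8 s, in which the tool goes at most 62.5 mm and 10.7 degrees, less where a joint would pass 70% of its speed; a pose out of reach is approached as far as the arm can. A call is refused whole if a number of a shift passes 62.5 or a number of a turn 1, either way. A call with a gripper value outside its range is refused whole. The fingers move at their own pace and stop on an object; FORCE is the grip in N (left out, the last holds). Time passes only in rows, so rows that do not move let the fingers close. It gives the time, the measured TCP pose, the force, the opening and the grip force at its end, in the units of the state.
- readout.get_state(): the state, without advancing time (a new reading comes with each control period).
- vision.get_image(name): name is "scene" or "top"; returns the picture (480x640x3 uint8, blue, green, red); there is no depth.
- vision.camera_params(name): a dict with "intrinsics" (3x3 intrinsics, pixels), "dist" ([k1, k2, p1, p2, k3] as OpenCV has them; the pictures are not rectified), "rvec" (rotation vector, rad) and "tvec" (3), from world to camera coordinates, as OpenCV has them. Camera axes: x right, y down, z forward; pixel columns grow to the right and rows downward; lengths in m; the calibration is good to about 2 mm. A picture is of the moment at which its call begins. camera_params takes no time and is no camera call.
- manip.sign_off(): hands the job in; it is judged then, once.
The state is a dict: "clock": time; "qpos": joint angles; "qd": joint speeds; "effort": joint torques, N m; "position": TCP position; "ee_rot": TCP orientation; "contact_force": force on the tool from outside, world axes, zero at the start; "moment": the same for the moment, N m; "width": finger opening in m; "gripper_force": force on a finger pad.
Only numpy, scipy, OpenCV 4.12 (cv2) and the standard library are available. Lean on these libraries where they do the work, as an engineer would, in place of code of your own. Each camera call takes 0.05 s, during which the arm holds its last target. There are 200 camera calls.

## Task

Set the two interlocking aluminium die blocks, the notched yoke and the T-shaped tee, into the pocket of the wooden nest so that both lie flat and fully home, in the only arrangement that fits. Then turn the nest's T-handle latch all the way so that its tongue lies over the tee. Do not disturb the jar, the ring box or the hammer.

Things in the scene. Friction and masses are not known exactly. Their poses are not given: they have to be found in the camera images.
- nest: dark hardwood tray fixed to the bench, yaw within 20 degrees. Origin on the bench; outside x -68..110, y -58..58 mm, rim 22 mm high. Pocket x -51.5..50, y -41.5..41.5 mm, floor at 8 mm, 4 mm 45-degree lead-in bevel at the rim. A key as high as the rim fills the pocket corner x below -34, y above 23 mm. The latch stands on the wide +x end
- yoke: loose aluminium block, about 220 g. 16 mm base, x -26..38, y -38..42 mm, with a notch x 16..38, y -6..24 open to +x and the corner x below -8, y above 23 cut away (for the nest's key). Grip fin on top 28 mm along x, 12 along y, 16 to 52 mm above the underside. Origin on the underside below the fin's centre. Home: at home_yoke, axes along the nest's, 1.5 mm from the walls
- tee: loose aluminium T-shaped block, about 220 g. 16 mm base: head x -12..20.5, y -42..38 mm, stem x -34..-12, y -8..18 mm (fits the yoke's notch, 2 mm each side). Grip fin on top 28 mm along x, 12 along y, 16 to 52 mm above the underside. Origin on the underside below the fin's centre. Home: at home_tee, axes along the nest's, 1.5 mm from the walls
- home_yoke (a point): point on the pocket floor (8 mm above the bench) where the yoke's origin belongs, at nest x -24, y -2 mm; axes as the nest's
- home_tee (a point): point on the pocket floor where the tee's origin belongs, at nest x 28, y 2 mm; axes as the nest's
- latch (a joint): steel latch about its vertical pivot, rad: 0 open stop (starts near), 1.35 locked stop, growing anticlockwise from above; friction 0.06 N m, stays where left. Its tongue and T-bar point at 1.79 + value from the nest's +x: locked, the tongue points to nest -x over the tee's head, 2 mm above it. Tongue 12 mm wide, reaches 46 mm, 26 to 32 mm above the bench; a tee not home blocks it
- latch_grip (a point): centre of the latch's T-bar, on the pivot axis, at nest x 84, y -28 mm, 55 mm above the bench. The bar is 50 mm long, parallel to the tongue, 12 mm thick, 46 to 64 mm above the bench
- jar: amber jar with a steel cap, 52 mm wide, 75 mm high, standing; a bystander. Origin under its centre
- ring_box: open black ring box, 55 x 60 mm, 61 mm high; a bystander. Origin under its base's centre
- hammer: small hammer 200 mm long lying on the bench; a bystander. Origin under its middle, handle to its -x
Mind the look-alikes: they are no part of the job. What is shaped like the tee but blue or turquoise is not meant.

How it is judged:
By the outcome, as a careful person would: the job done as asked, in the order asked, and still so for the second after the job is handed in, with the robot touching nothing.
It also fails if it takes over 61 s, if anything falls off the work surface, if the arm or the gripper's body presses on something with over 40 N, if the wrist force passes 120 N, or if a joint passes its speed limit or range.

## Working session

There is one attempt and no reset: what is moved stays moved. The work goes in short steps, Python scripts to look and compute and a shell command to move; the robot and the scene stay as the last step left them, time stands still between calls to the robot, and variables do not carry over. Pictures are saved under pics/ and viewed, at most 10 in all, crops included, and the job is handed in when it is done.

```bash
mkdir -p pics; cat > h.py <<'E'
import numpy as np, cv2
from rig import readout, vision, manip
def cam(n):
    p=vision.camera_params(n); K=np.array(p["intrinsics"],float); d=np.array(p["dist"],float)
    r=np.array(p["rvec"],float).reshape(3,1); t=np.array(p["tvec"],float).reshape(3,1); return K,d,r,t
def ray(n,px,z):
    K,d,r,t=cam(n); u=cv2.undistortPoints(np.array(px,float).reshape(-1,1,2),K,d).reshape(-1,2)
    R=cv2.Rodrigues(r)[0]; c=(-R.T@t).ravel(); D=np.c_[u,np.ones(len(u))]@R
    return c+D*((z-c[2])/D[:,2])[:,None]
def proj(n,P):
    K,d,r,t=cam(n); return cv2.projectPoints(np.array(P,float).reshape(-1,1,3),r,t,K,d)[0].reshape(-1,2)
E
python3 - <<'E'
from h import *
for n in("top","scene"):
    cv2.imwrite(f"pics/{n}0.png",vision.get_image(n)); K,d,r,t=cam(n); print(n,K[0,0],(-cv2.Rodrigues(r)[0].T@t).ravel())
print(readout.get_state())
E
```

```text
top 451.26606131711594 [ 0.47417279 -0.04082577  0.85089012]
scene 487.28257259033444 [ 0.86439026 -0.53527503  0.79651859]
{'clock': 0.1, 'qpos': array([-1.46298508e+00,  2.76539121e-01,  1.50602500e+00,  3.45951910e-06,
        1.36068067e+00, -1.20981847e-01]), 'qd': array([ 0.00017206, -0.00217612, -0.00197082, -0.00094423, -0.00105643,
        0.00023862]), 'effort': array([ 1.25577488e-03, -4.17699873e+01, -2.46404761e+01, -4.22266176e-04,
        5.80580338e-03, -1.61612483e-07]), 'position': array([ 0.13036095, -0.55949193,  0.20001468]), 'ee_rot': array([-8.26041037e-04,  9.93463550e-01,  1.14146801e-01,  7.13126218e-06]), 'contact_force': array([0.42876708, 0.52459643, 0.97940288]), 'moment': array([ 0.0128698 ,  0.0310748 , -0.00595755]), 'gripper_force': 0.0, 'width': 0.08543136961706754}
```

View pics/top0.png

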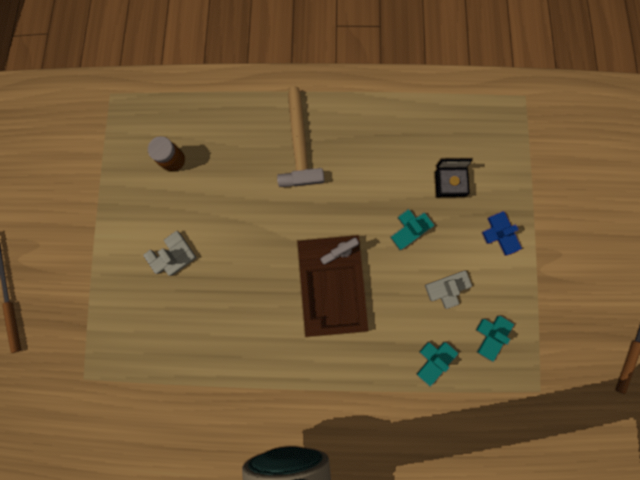

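View pics/scene0.png

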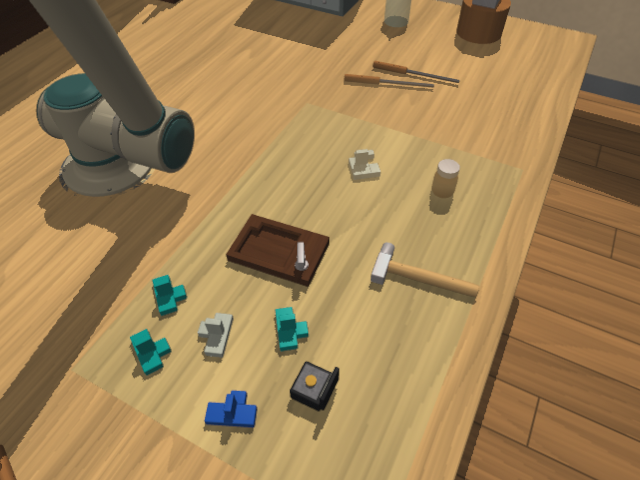

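The top view shows the nest at (333,286) with its latch at (340,250), and the yoke, grey and notched, at (170,255). The tee candidates are grey (449,289), turquoise (412,230), (438,362) and (496,338), and blue (502,233). By the description it is the grey one at (449,289). I'll check that in one close crop.

```bash
python3 - <<'E'
from h import *
im=cv2.imread("pics/top0.png")
def crop(x,y,w,h,s): return cv2.resize(im[y:y+h,x:x+w],None,fx=s,fy=s,interpolation=cv2.INTER_CUBIC)
a=crop(138,222,66,60,6); b=crop(416,259,66,60,6); 
c=crop(290,228,88,115,5)
cv2.imwrite("pics/c0.png",np.hstack([np.vstack([a,b])[:575],c[:575]])[:600,:800])
print(a.shape,b.shape,c.shape)
hsv=cv2.cvtColor(im,cv2.COLOR_BGR2HSV)
m=((hsv[...,1]<50)&(hsv[...,2]>90)).astype(np.uint8)*255
n,l,s,ce=cv2.connectedComponentsWithStats(m)
for i in range(1,n):
    if s[i,4]>60: print(s[i],ce[i])
m=((hsv[...,2]<75)&(hsv[...,1]>80)).astype(np.uint8)
print([ (s_[4],s_[:4]) for s_ in cv2.connectedComponentsWithStats(m)[2] if s_[4]>500])
print(im[300,340],im[290,303],im[250,170],im[289,449],im[273,171])
E
```

```text
(360, 396, 3) (360, 396, 3) (575, 440, 3)
[149 137  23  23 414] [159.83091787 148.14009662]
[278 169  45  16 499] [300.78156313 176.88176353]
[165 232  29  27 320] [177.9125   244.084375]
[321 238  37  26 274] [339.19343066 250.02189781]
[144 250  41  25 468] [161.41025641 262.23504274]
[426 271  45  37 741] [447.24696356 288.7705803 ]
[(np.int32(281757), array([  0,   0, 640, 480], dtype=int32)), (np.int32(1046), array([ 0,  0, 25, 71], dtype=int32)), (np.int32(863), array([157, 143,  53,  29], dtype=int32)), (np.int32(5984), array([298, 236,  80, 100], dtype=int32)), (np.int32(593), array([  6, 285,  21,  67], dtype=int32)), (np.int32(13707), array([243, 326, 397, 154], dtype=int32))]
[15 29 52] [14 28 55] [ 91 105 110] [68 77 82] [ 94 107 110]
```

View pics/c0.png

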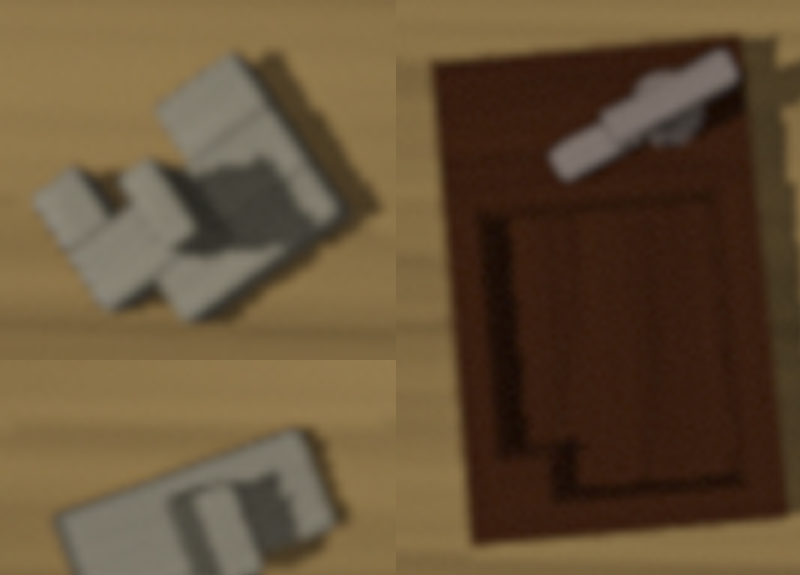

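The crop confirms the grey part is the tee: head edge at about (426,285) to (466,271), stem pointing down. The yoke's notch opens up-left. Next I refine the corners and fit the poses.

```bash
cat >> h.py <<'E'
def fit(model,pts):
    m=np.array(model,float)/1000; p=np.array(pts)[:,:2]; a=m-m.mean(0); b=p-p.mean(0)
    th=np.arctan2((a[:,0]*b[:,1]-a[:,1]*b[:,0]).sum(),(a*b).sum()); c,s=np.cos(th),np.sin(th)
    R=np.array([[c,-s],[s,c]]); t=p.mean(0)-R@m.mean(0); return t,np.degrees(th),1000*(m@R.T+t-p)
E
python3 - <<'E'
from h import *
np.set_printoptions(precision=4,suppress=True)
im=cv2.imread("pics/top0.png"); g=cv2.cvtColor(im,cv2.COLOR_BGR2GRAY)
def sub(p,w=3): return cv2.cornerSubPix(g,np.array(p,np.float32).reshape(-1,1,2),(w,w),(-1,-1),(3,30,.01)).reshape(-1,2)
C=lambda ox,oy,s,P:[(ox+(x+.5)/s-.5,oy+(y+.5)/s-.5) for x,y in P]
ne=C(290-396/5,228,5,[(433,62),(738,38),(788,512),(474,543)])
yo=C(138,222,6,[(235,52),(345,215),(190,320),(160,105),(35,200)])
te=C(416,259,6,[(60,158),(300,70),(340,160)])
for nm,p,z,m in(("nest",ne,.022,[(110,58),(110,-58),(-68,-58),(-68,58)]),
  ("yoke",yo,.016,[(38,-38),(-26,-38),(-26,23),(38,-6),(38,42)]),
  ("tee",te,.016,[(20.5,38),(20.5,-42),(-12,-42)])):
    for q in (np.array(p),sub(p)):
        t,th,r=fit(m,ray("top",q,z)); print(nm,t,th,r.round(1).tolist())
E
```

```text
nest [ 0.4799 -0.0433] 6.315480582557677 [[0.7, 1.2], [2.7, -1.1], [-2.0, -1.2], [-1.4, 1.1]]
nest [ 0.4796 -0.0416] 6.595901158000103 [[-0.4, 3.6], [1.6, -4.1], [0.1, -1.5], [-1.3, 2.0]]
yoke [0.5453 0.2628] 37.16708476844574 [[0.8, -1.0], [1.0, -0.6], [-1.8, 0.1], [-1.1, 1.1], [1.1, 0.4]]
yoke [0.5444 0.2633] 37.26622468239909 [[1.7, -0.4], [0.2, -0.2], [-2.5, -0.0], [0.3, 0.6], [0.4, -0.1]]
tee [ 0.4983 -0.2561] 21.641969175456165 [[-0.1, -0.2], [1.4, 0.2], [-1.3, -0.0]]
tee [ 0.4994 -0.2555] 20.127809959035144 [[-0.6, 1.0], [0.1, -1.6], [0.5, 0.6]]
```

```bash
python3 - <<'E'
from h import *
np.set_printoptions(precision=4,suppress=True)
print(cv2.imread("pics/top0.png")[285,362:382].tolist())
for n,lat in(("top",(339,250)),("scene",(301,255))):
    im=cv2.imread(f"pics/{n}0.png"); im=cv2.GaussianBlur(im,(3,3),0)
    hsv=cv2.cvtColor(im,cv2.COLOR_BGR2HSV).astype(int)
    m=((hsv[...,0]<13)&(hsv[...,1]>140)&(hsv[...,2]<95)).astype(np.uint8)*255
    m=cv2.morphologyEx(m,cv2.MORPH_CLOSE,np.ones((15,15)))
    m=cv2.morphologyEx(m,cv2.MORPH_OPEN,np.ones((5,5)))
    cs=cv2.findContours(m,0,1)[0]
    c=[c for c in cs if cv2.pointPolygonTest(c,lat,True)>-25 and cv2.contourArea(c)>2000]
    for k in c:
        q=cv2.approxPolyDP(k,5,True).reshape(-1,2); print(n,cv2.contourArea(k),q.tolist())
        P=ray(n,k.reshape(-1,2),.022)
        if n=="top":
            r=cv2.minAreaRect((P[:,:2]*1000).astype(np.float32)); print(r)
E
```

```text
[[16, 30, 55], [22, 38, 60], [28, 47, 65], [33, 54, 68], [33, 55, 69], [32, 54, 68], [33, 55, 68], [34, 56, 69], [40, 66, 83], [55, 89, 110], [64, 102, 124], [66, 104, 127], [65, 104, 126], [65, 103, 126], [65, 104, 126], [66, 104, 127], [65, 104, 127], [64, 104, 126], [65, 104, 126], [65, 105, 126]]
top 5574.0 [[357, 237], [299, 242], [306, 334], [366, 329]]
((500.3943786621094, -41.35920715332031), (171.813232421875, 111.96635437011719), 6.170613765716553)
scene 3680.5 [[251, 217], [229, 255], [308, 279], [326, 238]]
```

```bash
cat >> h.py <<'E'
NEST=np.array([.4798,-.0435]); NY=6.25
def n2w(x,y,o=None,yaw=None):
    o=NEST if o is None else o; a=np.radians(NY if yaw is None else yaw); return o+np.array([[np.cos(a),-np.sin(a)],[np.sin(a),np.cos(a)]])@np.array([x,y])/1000
def plan(xy,z,yaw):
    s=readout.get_state(); w,x,y,q=s["ee_rot"]
    from scipy.spatial.transform import Rotation as Ro
    R=Ro.from_quat([x,y,q,w]).as_matrix(); d=np.array([*xy,z])-s["position"]
    a=np.degrees(np.arctan2(R[1,0],R[0,0])); dy=(yaw-a+180)%360-180
    print("clock %.2f"%s["clock"],"pos",s["position"].round(4),"yaw %.2f"%a,"tilt",(R[:2,2]*57.3).round(2),"F",s["contact_force"].round(1),"M",s["moment"].round(2),"w %.4f"%s["width"],"gf %.1f"%s["gripper_force"])
    print(" shift tool mm",(R.T@d*1000).round(1)," tool z turn units %.2f"%(-dy/6))
E
python3 - <<'E'
from h import *
plan((.545,.263),.12,37.2)
print(proj("top",[[.545,.263,.052]]),proj("top",[[.4985,-.256,.052]]))
E
```

```text
clock 0.10 pos [ 0.1304 -0.5595  0.2   ] yaw 13.11 tilt [-0.01  0.09] F [0.4 0.5 1. ] M [ 0.01  0.03 -0.01] w 0.0854 gf 0.0
 shift tool mm [ 590.4 -706.9   81.3]  tool z turn units -4.02
[[164.70803106 255.88357127]] [[454.09791131 287.41713932]]
```

```bash
python3 -m handwheel '[[[37,-44,0],[0,0,0],-1],[[37,-44,0],[0,0,0],-1],[[37,-44,0],[0,0,0],-1],[[37,-44,0],[0,0,0],-1],[[37,-44,0],[0,0,0],-1],[[37,-44,0],[0,0,0],-1],[[37,-44,0],[0,0,0],-1],[[37,-44,0],[0,0,0],-1],[[37,-44,0],[0,0,0],-1],[[37,-44,0],[0,0,0],-1],[[37,-44,0],[0,0,0],-1],[[37,-44,0],[0,0,0],-1],[[37,-44,0],[0,0,0],-1],[[37,-44,0],[0,0,0],-1],[[37,-44,0],[0,0,0],-1],[[35,-44,0],[0,0,0],-1],[[0,0,20],[0,0,-1],-1],[[0,0,20],[0,0,-1],-1],[[0,0,20],[0,0,-1],-1],[[0,0,20],[0,0,-1],-1]]' 40; python3 -c "
from h import *
plan((.545,.263),.024,37.2)"
```

```text
clock: 2.6
position: [0.545, 0.2594, 0.1195]
ee_rot: [0.0, 0.947, 0.32, -0.001]
contact_force: [0.2, -0.1, 0.4]
width: 0.0854
gripper_force: 0.0
clock 2.60 pos [0.545  0.2594 0.1195] yaw 37.32 tilt [-0.06 -0.03] F [ 0.2 -0.1  0.4] M [-0.03 -0.    0.03] w 0.0854 gf 0.0
 shift tool mm [ 2.3 -2.8 95.5]  tool z turn units 0.02
```

```bash
python3 -m handwheel '[[[2.3,-2.8,30],[0,0,0],-1],[[0,0,30],[0,0,0],-1],[[0,0,25],[0,0,0],-0.5],[[0,0,10.5],[0,0,0],-0.2],[[0,0,0],[0,0,0],0],[[0,0,0],[0,0,0],0.4],[[0,0,0],[0,0,0],1],[[0,0,0],[0,0,0],1],[[0,0,0],[0,0,0],1],[[0,0,0],[0,0,0],1]]' 60; python3 -c "
from h import *
plan((.545,.263),.024,37.2)"
```

```text
clock: 3.85
position: [0.5455, 0.263, 0.0254]
ee_rot: [0.0, 0.948, 0.318, 0.0]
contact_force: [-0.1, -0.0, -0.0]
width: 0.0002
gripper_force: 0.0
clock 3.85 pos [0.5455 0.263  0.0254] yaw 37.11 tilt [ 0.01 -0.  ] F [-0.1 -0.  -0. ] M [ 0.01 -0.01  0.04] w 0.0002 gf 0.0
 shift tool mm [-0.4 -0.3  1.4]  tool z turn units -0.01
```

The grip closed on nothing, so I need to look.

```bash
python3 - <<'E'
from h import *
t=vision.get_image("top"); s=vision.get_image("scene"); cv2.imwrite("pics/t1.png",t)
print(proj("top",[[.5455,.263,.025]]),proj("scene",[[.5455,.263,.025],[.545,.263,.052]]))
a=cv2.resize(t[200:300,110:240],None,fx=3,fy=3); b=cv2.resize(s[110:210,300:430],None,fx=3,fy=3)
cv2.imwrite("pics/c1.png",np.hstack([a,b]))
E
```

```text
[[169.93422524 257.00688896]] [[360.91726206 158.99325121]
 [361.36221113 150.0487061 ]]
```

View pics/c1.png

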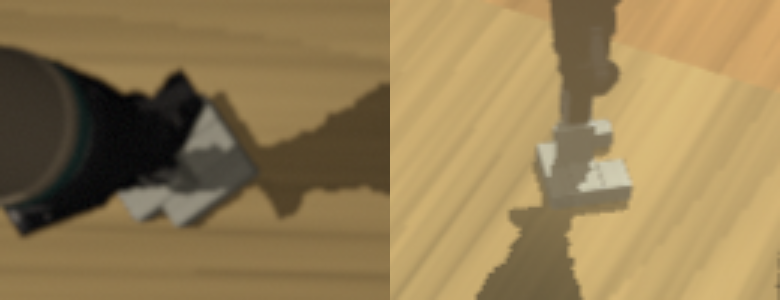

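```bash
python3 - <<'E'
from h import *
s0=cv2.imread("pics/scene0.png"); s=vision.get_image("scene"); t=vision.get_image("top")
f=lambda i,x,y,w,h,k:cv2.resize(i[y:y+h,x:x+w],None,fx=k,fy=k,interpolation=cv2.INTER_CUBIC)
cv2.imwrite("pics/c2.png",np.hstack([f(s0,335,135,60,55,6.5),f(s,335,135,60,55,6.5)]))
for z in(.016,.03,.052,.07): print(z,ray("top",[[165,255.8]],z)[0].round(4),ray("scene",[[365.3,152.7]],z)[0].round(4))
P=[n2w(x,y,np.array([.545,.263]),37.2) for x,y in((38,-38),(-26,-38),(-26,23),(38,42))]
print(proj("scene",[[*p,.016] for p in P]).round(1).tolist())
E
```

```text
0.016 [0.5484 0.2761 0.016 ] [0.5419 0.2972 0.016 ]
0.03 [0.5471 0.2708 0.03  ] [0.5477 0.2823 0.03  ]
0.052 [0.5452 0.2625 0.052 ] [0.5568 0.2588 0.052 ]
0.07 [0.5436 0.2556 0.07  ] [0.5642 0.2396 0.07  ]
[[380.2, 170.9], [353.0, 174.3], [347.7, 156.7], [372.1, 148.2]]
```

View pics/c2.png

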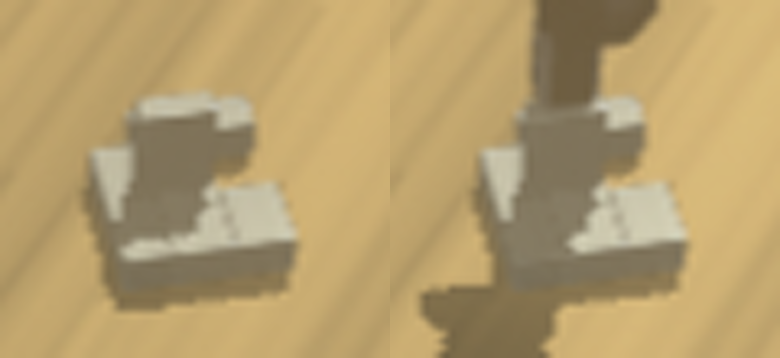

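The fin is where it was measured, but the shut fingertips appear to end above its top. I'll feel downward gently to check the height.

```bash
python3 -m handwheel '[[[0,0,1],[0,0,0],1],[[0,0,1],[0,0,0],1],[[0,0,1],[0,0,0],1],[[0,0,0],[0,0,0],1]]' ; python3 - <<'E'
from h import *
s0=cv2.imread("pics/scene0.png"); s=vision.get_image("scene"); t=vision.get_image("top"); t0=cv2.imread("pics/top0.png")
# difference silhouette of the arm: lowest changed dark pixels near the fin
for n,a,b in(("scene",s0,s),):
    d=(cv2.absdiff(a,b).max(2)>25)
    for y in range(138,170): 
        xs=np.where(d[y,345:385])[0]+345; print(y,xs.min() if len(xs) else None,xs.max() if len(xs) else None,len(xs))
E
```

```text
clock: 4.55
position: [0.5454, 0.263, 0.0221]
ee_rot: [0.0, 0.948, 0.318, -0.0]
contact_force: [-0.1, -0.1, -0.1]
width: 0.0001
gripper_force: 0.0
138 357 375 19
139 357 374 18
140 357 373 17
141 357 372 16
142 357 371 15
143 357 370 14
144 357 367 11
145 357 367 11
146 356 367 12
147 357 366 10
148 357 366 10
149 357 366 10
150 357 366 10
151 356 366 11
152 356 365 10
153 None None 0
154 None None 0
155 None None 0
156 None None 0
157 None None 0
158 None None 0
159 None None 0
160 None None 0
161 None None 0
162 None None 0
163 None None 0
164 None None 0
165 None None 0
166 None None 0
167 None None 0
168 None None 0
169 None None 0
```

```bash
python3 -m handwheel '[[[0,0,-40],[0,0,0],1],[[0,0,-40],[0,0,0],1],[[0,0,0],[0,0,0],1],[[0,0,0],[0,0,0],1]]' ; python3 - <<'E'
from h import *
s=vision.get_image("scene"); t=vision.get_image("top")
p=readout.get_state()["position"]; print(p,proj("top",[p]),proj("scene",[p]))
f=lambda i,x,y,w,h,k:cv2.resize(i[y:y+h,x:x+w],None,fx=k,fy=k,interpolation=cv2.INTER_CUBIC)
a=f(s,310,90,100,110,4); b=f(t,110,190,100,110,4); cv2.imwrite("pics/c3.png",np.hstack([a,b]))
E
```

```text
clock: 5.15
position: [0.545, 0.2628, 0.1018]
ee_rot: [0.0, 0.948, 0.318, -0.0]
contact_force: [-0.6, -0.7, 0.2]
width: -0.0002
gripper_force: 0.0
[0.54439729 0.26263743 0.10086689] [[154.56986184 253.48113164]] [[362.26732984 133.11488451]]
```

View pics/c3.png

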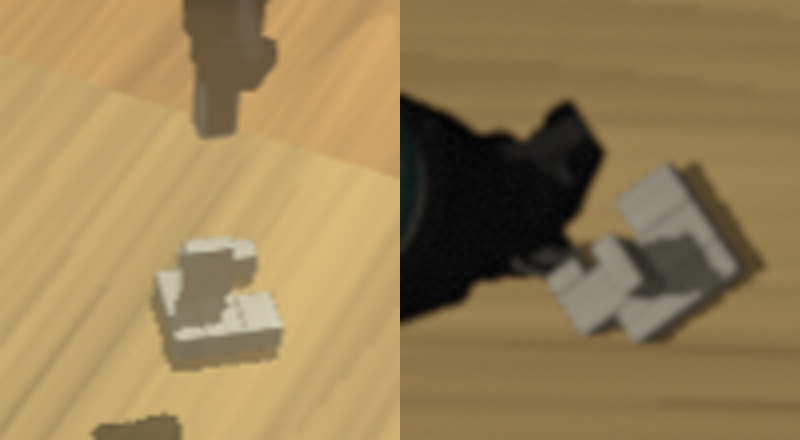

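```bash
python3 - <<'E'
from h import *
def P(n):
    K,d,r,t=cam(n); return np.c_[cv2.Rodrigues(r)[0],t],K,d
def tri(a,b):
    A,K,d=P("top");B,K2,d2=P("scene")
    u=cv2.undistortPoints(np.array([[a]],float),K,d).reshape(2,1);v=cv2.undistortPoints(np.array([[b]],float),K2,d2).reshape(2,1)
    X=cv2.triangulatePoints(A,B,u,v).ravel(); X=X[:3]/X[3]; return X, proj("top",[X])[0]-a, proj("scene",[X])[0]-b
for a in((146,256),(148,255),(144,257)): print(tri(a,(364.2,123.7)))
for z in(.1,.11,.12,.13,.14): print(z,ray("top",[[146,256]],z)[0],ray("scene",[[364.2,123.7]],z)[0])
E
```

```text
(array([0.54063742, 0.27235688, 0.11739092]), array([-0.93650111, -1.41161541]), array([-1.23036978,  0.40437753]))
(array([0.54227296, 0.26756217, 0.12121545]), array([-1.03053666, -1.55524663]), array([-1.35557852,  0.44373353]))
(array([0.53898408, 0.2772041 , 0.11352547]), array([-0.84222563, -1.26797305]), array([-1.10516256,  0.36470047]))
0.1 [0.53982422 0.27792404 0.1       ] [0.53422469 0.29559624 0.1       ]
0.11 [0.53894991 0.27367908 0.11      ] [0.53896491 0.28366732 0.11      ]
0.12 [0.53807559 0.26943412 0.12      ] [0.54370514 0.2717384  0.12      ]
0.13 [0.53720128 0.26518916 0.13      ] [0.54844537 0.25980948 0.13      ]
0.14 [0.53632696 0.2609442  0.14      ] [0.55318559 0.24788057 0.14      ]
```

The readout puts the TCP about 25–30 mm lower than the cameras show it, while x and y agree. I'll calibrate the height by touching the fin top, known to be at 52 mm.

```bash
H="python3 -m handwheel"; python3 -m handwheel '[[[0,0,40],[0,0,0],1],[[0,0,37],[0,0,0],1],[[0,0,1],[0,0,0],1],[[0,0,1],[0,0,0],1],[[0,0,1],[0,0,0],1]]'|egrep 'pos|force'; python3 -m handwheel '[[[0,0,1],[0,0,0],1],[[0,0,1],[0,0,0],1]]'|egrep 'pos|force'; python3 -m handwheel '[[[0,0,0],[0,0,0],1]]'|egrep 'pos|force'
```

```text
position: [0.5449, 0.2628, 0.0217]
contact_force: [-1.2, -0.1, 0.2]
gripper_force: 0.0
position: [0.5451, 0.2629, 0.0215]
contact_force: [-4.1, -1.7, 13.2]
gripper_force: 6.2
position: [0.5451, 0.2629, 0.0216]
contact_force: [-3.0, -1.8, 8.3]
gripper_force: 3.8
```

Contact comes at a reported z of 0.0217 for a true 52 mm, so true z = reported + 30 mm. Now raise, open, descend and grip.

```bash
sed -i 's|d=np.array(\[\*xy,z\])-s\["position"\]|d=np.array([*xy,z-.0302])-s["position"]  # z: true tip height|' h.py; python3 -m handwheel '[[[0,0,-14],[0,0,0],0],[[0,0,0],[0,0,0],-1],[[0,0,0],[0,0,0],-1],[[0,0,0],[0,0,0],-1],[[0,0,0],[0,0,0],-1],[[0,0,0],[0,0,0],-1]]' ; python3 -m handwheel '[[[0,0,12],[0,0,0],-1],[[0,0,10],[0,0,0],-1],[[0,0,7],[0,0,0],-0.5],[[0,0,7],[0,0,0],0],[[0,0,0],[0,0,0],0.3],[[0,0,0],[0,0,0],1],[[0,0,0],[0,0,0],1],[[0,0,0],[0,0,0],1],[[0,0,0],[0,0,0],1]]' 60; python3 -c "
from h import *
plan((.545,.263),.024,37.2)"
```

```text
clock: 7.0
position: [0.5454, 0.263, 0.034]
ee_rot: [0.0, 0.948, 0.318, -0.0]
contact_force: [0.3, 1.0, -0.1]
width: 0.085
gripper_force: 0.0
clock: 8.12
position: [0.5458, 0.2632, -0.0014]
ee_rot: [0.0, 0.948, 0.318, 0.0]
contact_force: [-0.1, -1.0, 1.8]
width: 0.0105
gripper_force: 60.6
clock 8.12 pos [ 0.5458  0.2632 -0.0014] yaw 37.11 tilt [0.04 0.01] F [-0.1 -1.   1.8] M [-0.01  0.01  0.02] w 0.0105 gf 60.6
 shift tool mm [-0.7 -0.3  4.8]  tool z turn units -0.02
```

```bash
python3 -m handwheel '[[[0,0,-20],[0,0,0],1],[[0,0,-20],[0,0,0],1],[[0,0,-20],[0,0,0],1],[[0,0,0],[0,0,0],1]]'; python3 -c "
from h import *
plan(n2w(-24,-2),.089,6.25)"
```

```text
clock: 8.62
position: [0.5465, 0.2633, 0.0594]
ee_rot: [0.0, 0.948, 0.318, 0.001]
contact_force: [0.6, -0.4, -1.8]
width: 0.0107
gripper_force: 60.2
clock 8.62 pos [0.5465 0.2633 0.0594] yaw 37.11 tilt [0.16 0.05] F [ 0.6 -0.4 -1.8] M [ 0.03  0.03 -0.03] w 0.0107 gf 60.2
 shift tool mm [-2.599e+02  1.939e+02  1.000e-01]  tool z turn units 5.14
```

```bash
python3 -m handwheel '[[[-26,19.4,0],[0,0,0],1],[[-26,19.4,0],[0,0,0],1],[[-26,19.4,0],[0,0,0],1],[[-26,19.4,0],[0,0,0],1],[[-26,19.4,0],[0,0,0],1],[[-26,19.4,0],[0,0,0],1],[[-26,19.4,0],[0,0,0],1],[[-26,19.4,0],[0,0,0],1],[[-26,19.4,0],[0,0,0],1],[[-26,19.4,0],[0,0,0],1],[[0,0,0],[0,0,1],1],[[0,0,0],[0,0,1],1],[[0,0,0],[0,0,1],1],[[0,0,0],[0,0,1],1],[[0,0,0],[0,0,1],1],[[0,0,0],[0,0,0.14],1],[[0,0,0],[0,0,0],1],[[0,0,0],[0,0,0],1]]'; python3 - <<'E'
from h import *
plan(n2w(-24,-2),.089,6.25)
s=vision.get_image("scene"); t=vision.get_image("top"); cv2.imwrite("pics/t4.png",t); cv2.imwrite("pics/s4.png",s)
f=lambda i,x,y,w,h,k:cv2.resize(i[y:y+h,x:x+w],None,fx=k,fy=k,interpolation=cv2.INTER_CUBIC)
a=f(s,210,175,125,125,3.2); b=f(t,270,220,125,125,3.2); cv2.imwrite("pics/c4.png",np.hstack([a,b]))
E
```

```text
clock: 10.88
position: [0.455, -0.0485, 0.0581]
ee_rot: [-0.0, 0.998, 0.055, -0.0]
contact_force: [0.3, -0.2, -2.3]
width: 0.0107
gripper_force: 60.2
clock 10.88 pos [ 0.455  -0.0485  0.0581] yaw 6.31 tilt [-0.02  0.  ] F [ 0.3 -0.2 -2.3] M [-0.06  0.01 -0.03] w 0.0107 gf 60.2
 shift tool mm [ 1.2 -0.3 -0.7]  tool z turn units 0.01
```

View pics/c4.png

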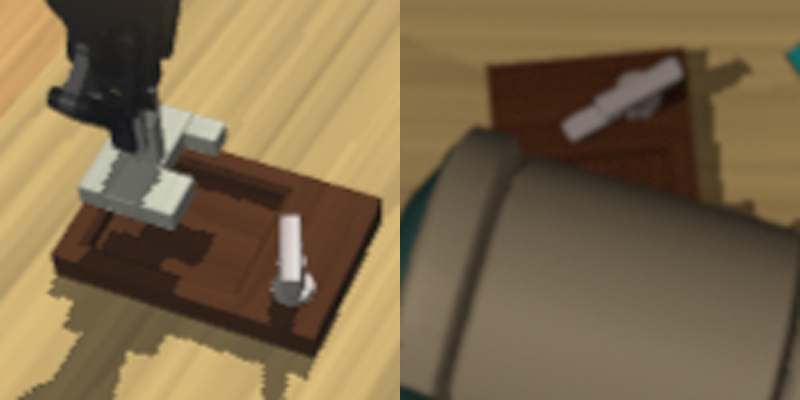

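```bash
python3 - <<'E'
from h import *
g=cv2.cvtColor(cv2.imread("pics/s4.png"),cv2.COLOR_BGR2GRAY)
def px(P): return np.array([(210+(x+.5)/3.2-.5,175+(y+.5)/3.2-.5) for x,y in P])
def sub(p): return cv2.cornerSubPix(g,p.astype(np.float32).reshape(-1,1,2),(2,2),(-1,-1),(3,30,.01)).reshape(-1,2)
N=px([(53,258),(318,335),(381,200)]); Y=px([(83,190),(178,211),(193,178),(225,127)])
for p,q,z,m in((N,sub(N),.022,[(-68,-58),(110,-58),(110,58)]),(Y,sub(Y),.0755,[(-26,-38),(38,-38),(38,-6),(38,42)])):
    for k in(p,q):
        t,th,r=fit(m,ray("scene",k,z)); print(t,th,r.round(1).tolist())
E
```

```text
[ 0.48191347 -0.04606725] 7.293704494991325 [[-1.3, -0.4], [1.3, -2.6], [-0.0, 3.1]]
[ 0.48070908 -0.04493334] 7.006282163158048 [[0.1, -0.2], [-0.1, -2.1], [0.0, 2.3]]
[ 0.45834015 -0.05063608] 8.057281345210226 [[-2.7, -1.3], [1.4, -4.6], [2.2, 1.3], [-0.9, 4.7]]
[ 0.45678958 -0.05045607] 6.345928148271214 [[-2.2, -1.5], [0.8, -2.4], [1.3, 0.1], [0.1, 3.8]]
```

The scene view puts the yoke at nest (-24.4, -2.8) against a target of (-24, -2). Small correction, then descend while watching the force.

```bash
python3 -m handwheel '[[[0.8,-0.5,10],[0,0,-0.03],1],[[0,0,12],[0,0,0],1],[[0,0,8],[0,0,0],1],[[0,0,4],[0,0,0],1],[[0,0,3],[0,0,0],1],[[0,0,2],[0,0,0],1]]'|egrep 'pos|contact'; python3 -m handwheel '[[[0,0,2],[0,0,0],1],[[0,0,2],[0,0,0],1]]'|egrep 'pos|contact'; python3 -c "
from h import *
plan(n2w(-24,-2),.037,6.25)"
```

```text
position: [0.4561, -0.048, 0.0192]
contact_force: [0.0, 0.5, -2.2]
position: [0.4561, -0.048, 0.0153]
contact_force: [0.9, 0.4, -2.0]
clock 11.97 pos [ 0.4561 -0.048   0.0153] yaw 6.45 tilt [ 0.02 -0.01] F [ 0.9  0.4 -2. ] M [-0.04  0.02  0.04] w 0.0107 gf 60.2
 shift tool mm [0.  0.1 8.5]  tool z turn units 0.03
```

```bash
python3 -m handwheel '[[[0,0,2],[0,0,0],1],[[0,0,2],[0,0,0],1],[[0,0,2],[0,0,0],1]]'|egrep 'pos|contact'; python3 -m handwheel '[[[0,0,1],[0,0,0],1],[[0,0,1],[0,0,0],1],[[0,0,0.5],[0,0,0],1]]'|egrep 'pos|contact'; python3 -m handwheel '[[[0,0,0.5],[0,0,0],1],[[0,0,0.5],[0,0,0],1],[[0,0,0.5],[0,0,0],1]]'|egrep 'pos|contact'
```

```text
position: [0.456, -0.048, 0.0092]
contact_force: [-0.2, 0.5, -1.9]
position: [0.4559, -0.048, 0.0067]
contact_force: [1.2, -0.6, -2.7]
position: [0.456, -0.048, 0.0065]
contact_force: [-4.2, 0.3, 14.6]
```

Contact is at the floor height (8.0 mm), so the yoke is home. Release and rise.

```bash
python3 -m handwheel '[[[0,0,0],[0,0,0],0.3],[[0,0,0],[0,0,0],-0.2],[[0,0,0],[0,0,0],-0.6],[[0,0,0],[0,0,0],-0.6],[[0,0,-20],[0,0,0],-0.6],[[0,0,-40],[0,0,0],-1],[[0,0,-30],[0,0,0],-1]]'|egrep 'pos|contact|wid'; python3 -c "
from h import *
plan((.4988,-.2558),.1,21)"
```

```text
position: [0.4562, -0.048, 0.0965]
contact_force: [0.1, 0.3, -0.4]
width: 0.0852
clock 13.97 pos [ 0.4562 -0.048   0.0965] yaw 6.45 tilt [ 0.04 -0.01] F [ 0.1  0.3 -0.4] M [ 0.01  0.02 -0.04] w 0.0852 gf 0.0
 shift tool mm [ 18.9 211.2  26.8]  tool z turn units -2.43
```

```bash
python3 -m handwheel '[[[3.8,42.2,0],[0,0,0],-1],[[3.8,42.2,0],[0,0,0],-1],[[3.8,42.2,0],[0,0,0],-1],[[3.8,42.2,0],[0,0,0],-1],[[3.7,42.4,0],[0,0,0],-1],[[0,0,10],[0,0,-1],-1],[[0,0,10],[0,0,-1],-1],[[0,0,7],[0,0,-0.43],-1],[[0,0,0],[0,0,0],-1],[[0,0,0],[0,0,0],-1]]'|egrep 'pos|contact|wid'; python3 - <<'E'
from h import *
plan((.4988,-.2558),.0275,21)
t=vision.get_image("top"); cv2.imwrite("pics/t5.png",t)
s=vision.get_image("scene"); cv2.imwrite("pics/s5.png",s)
f=lambda i,x,y,w,h,k:cv2.resize(i[y:y+h,x:x+w],None,fx=k,fy=k,interpolation=cv2.INTER_CUBIC)
cv2.imwrite("pics/c5.png",np.hstack([f(t,280,230,100,120,4),f(s,180,250,100,120,4)]))
E
```

```text
position: [0.4986, -0.2558, 0.0684]
contact_force: [-0.0, -0.2, -0.0]
width: 0.0851
clock 15.22 pos [ 0.4986 -0.2558  0.0684] yaw 21.00 tilt [ 0.01 -0.01] F [-0.  -0.2 -0. ] M [ 0.01 -0.02 -0.01] w 0.0851 gf 0.0
 shift tool mm [ 0.2  0.1 71.1]  tool z turn units -0.00
```

View pics/c5.png

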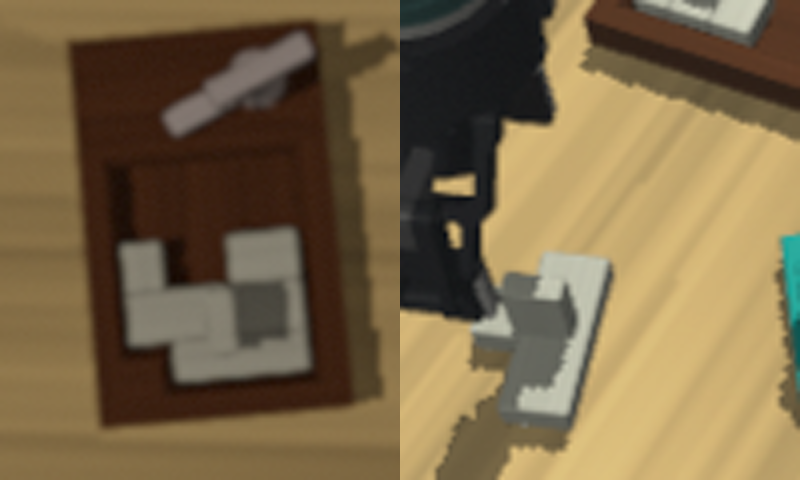

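The yoke sits home in the nest, with its corners inside the pocket walls. The tee stands below the gripper, so I descend and grip.

```bash
python3 -m handwheel '[[[0,0,20],[0,0,0],-1],[[0,0,20],[0,0,0],-1],[[0,0,15],[0,0,0],-0.7],[[0,0,10],[0,0,0],-0.4],[[0,0,6],[0,0,0],0],[[0,0,0],[0,0,0],0.3],[[0,0,0],[0,0,0],1],[[0,0,0],[0,0,0],1],[[0,0,0],[0,0,0],1],[[0,0,0],[0,0,0],1]]' 60; python3 -c "
from h import *
plan((.4988,-.2558),.0275,21)"
```

```text
clock: 16.58
position: [0.499, -0.2561, -0.0021]
ee_rot: [0.001, 0.983, 0.182, 0.001]
contact_force: [1.0, -0.9, 3.9]
width: 0.0109
gripper_force: 59.4
clock 16.57 pos [ 0.499  -0.2561 -0.0021] yaw 21.03 tilt [ 0.08 -0.05] F [ 1.  -0.9  3.9] M [ 0.05 -0.02  0.01] w 0.0109 gf 59.4
 shift tool mm [-0.1 -0.4  0.6]  tool z turn units 0.00
```

```bash
python3 -m handwheel '[[[0,0,-20],[0,0,0],1],[[0,0,-25],[0,0,0],1],[[0,0,-25],[0,0,1],1],[[0,0,0],[0,0,1],1],[[0,0,0],[0,0,0.42],1],[[0,0,0],[0,0,0],1]]'|egrep 'pos|contact|wid'; python3 -c "
from h import *
plan(n2w(28,2),.0981,6.45)"
```

```text
position: [0.4978, -0.2553, 0.0668]
contact_force: [0.1, -1.0, -2.0]
width: 0.0109
clock 17.32 pos [ 0.4978 -0.2553  0.0668] yaw 6.54 tilt [-0.07  0.04] F [ 0.1 -1.  -2. ] M [-0.06  0.   -0.  ] w 0.0109 gf 58.7
 shift tool mm [  34.2 -214.3   -1. ]  tool z turn units 0.01
```

```bash
python3 -m handwheel '[[[5.7,-35.7,0],[0,0,0],1],[[5.7,-35.7,0],[0,0,0],1],[[5.7,-35.7,0],[0,0,0],1],[[5.7,-35.7,0],[0,0,0],1],[[5.7,-35.7,0],[0,0,0],1],[[5.7,-35.8,0],[0,0,0],1],[[0,0,0],[0,0,0],1],[[0,0,0],[0,0,0],1]]'|egrep 'pos|contact|wid'; python3 - <<'E'
from h import *
plan(n2w(28,2),.0361,6.45)
s=vision.get_image("scene"); cv2.imwrite("pics/s6.png",s)
cv2.imwrite("pics/c6.png",cv2.resize(s[170:295,210:345],None,fx=4.5,fy=4.5,interpolation=cv2.INTER_CUBIC))
E
```

```text
position: [0.508, -0.0392, 0.0671]
contact_force: [0.2, -0.7, -1.4]
width: 0.0111
clock 18.32 pos [ 0.508  -0.0392  0.0671] yaw 6.57 tilt [-0.02 -0.04] F [ 0.2 -0.7 -1.4] M [ 0.02  0.   -0.02] w 0.0111 gf 59.0
 shift tool mm [-0.5 -0.9 61.2]  tool z turn units 0.02
```

View pics/c6.png

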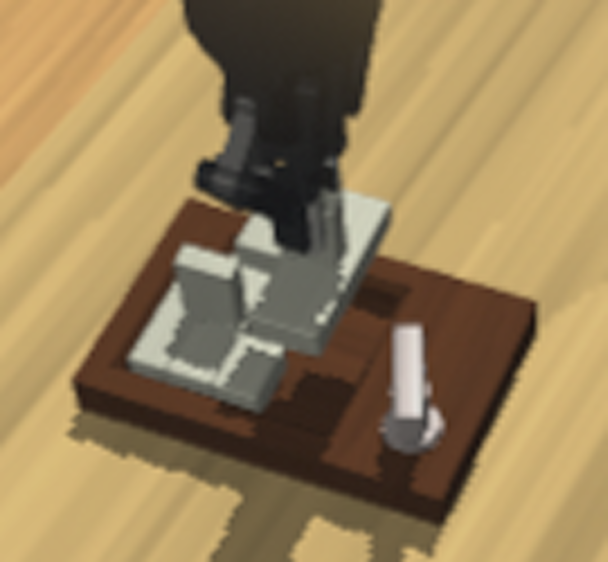

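```bash
python3 - <<'E'
from h import *
g=cv2.cvtColor(cv2.imread("pics/s6.png"),cv2.COLOR_BGR2GRAY)
p=np.array([(210+(x+.5)/4.5-.5,170+(y+.5)/4.5-.5) for x,y in[(245,319),(320,334),(391,208)]])
q=cv2.cornerSubPix(g,p.astype(np.float32).reshape(-1,1,2),(2,2),(-1,-1),(3,30,.01)).reshape(-1,2)
for k in(p,q):
    t,th,r=fit([(-12,-42),(20.5,-42),(20.5,38)],ray("scene",k,.0852)); 
    a=np.radians(6.6); d=(t-np.array([.4807,-.0449]))*1000; print(t,th,r.round(1).tolist(),"nest",d@np.array([[np.cos(a),-np.sin(a)],[np.sin(a),np.cos(a)]]))
E
```

```text
[ 0.50993662 -0.04163881] 6.350831126338144 [[0.0, 0.6], [0.5, -3.2], [-0.5, 2.6]] nest [29.41769288 -0.12079362]
[ 0.50935426 -0.04164706] 7.135247966706767 [[0.0, 0.5], [0.5, -2.8], [-0.5, 2.3]] nest [28.83824449 -0.06205647]
```

```bash
python3 -m handwheel '[[[-0.6,-1.2,10],[0,0,0],1],[[0,0,12],[0,0,0],1],[[0,0,10],[0,0,0],1],[[0,0,8],[0,0,0],1],[[0,0,4],[0,0,0],1]]'|egrep 'pos|contact'; python3 -m handwheel '[[[0,0,2],[0,0,0],1],[[0,0,2],[0,0,0],1],[[0,0,2],[0,0,0],1]]'|egrep 'pos|contact'; python3 -c "
from h import *
plan(n2w(28,2),.0361,6.45)"
```

```text
position: [0.5071, -0.0378, 0.0225]
contact_force: [-0.1, 0.1, -1.5]
position: [0.5077, -0.0378, 0.0174]
contact_force: [-0.6, 0.2, -0.7]
clock 19.38 pos [ 0.5077 -0.0378  0.0174] yaw 6.51 tilt [ 0.04 -0.01] F [-0.6  0.2 -0.7] M [ 0.02 -0.04  0.03] w 0.0104 gf 59.0
 shift tool mm [-0.3  0.6 11.5]  tool z turn units 0.01
```

```bash
for i in 1 2; do python3 -m handwheel '[[[0,0,1.5],[0,0,0],1],[[0,0,1.5],[0,0,0],1]]'|egrep 'pos|contact'; done; python3 -c "
from h import *
plan(n2w(28,2),.0361,6.45)"
```

```text
position: [0.5074, -0.0378, 0.0143]
contact_force: [-0.4, -0.4, -1.8]
position: [0.5074, -0.0378, 0.0112]
contact_force: [-0.1, 0.2, -2.1]
clock 19.88 pos [ 0.5074 -0.0378  0.0112] yaw 6.51 tilt [-0. -0.] F [-0.1  0.2 -2.1] M [-0.01  0.02  0.06] w 0.0107 gf 59.0
 shift tool mm [-0.   0.7  5.3]  tool z turn units 0.01
```

```bash
for i in 1; do python3 -m handwheel '[[[0,0,1.5],[0,0,0],1],[[0,0,1.5],[0,0,0],1],[[0,0,1],[0,0,0],1]]'|egrep 'pos|contact'; done;  python3 -m handwheel '[[[0,0,0.6],[0,0,0],1],[[0,0,0.6],[0,0,0],1],[[0,0,0.6],[0,0,0],1]]'|egrep 'pos|contact';python3 -m handwheel '[[[0,0,0.5],[0,0,0],1],[[0,0,0],[0,0,0],1]]'|egrep 'pos|contact'
```

```text
position: [0.5074, -0.0378, 0.0072]
contact_force: [0.4, -0.4, -1.8]
position: [0.5074, -0.0378, 0.0059]
contact_force: [-1.0, 0.5, 7.0]
position: [0.5075, -0.0378, 0.0059]
contact_force: [-2.6, 0.0, 5.7]
```

Home height reached with floor contact. Release, rise, and work out the latch pose.

```bash
python3 -m handwheel '[[[0,0,0],[0,0,0],0.3],[[0,0,0],[0,0,0],-0.2],[[0,0,0],[0,0,0],-0.5],[[0,0,0],[0,0,0],-0.5],[[0,0,-20],[0,0,0],-0.5],[[0,0,-40],[0,0,0],-0.5],[[0,0,-30],[0,0,0],-0.5]]'|egrep 'pos|contact|wid'; python3 - <<'E'
from h import *
e=ray("top",[(280+212/4,230+101/4),(280+305/4,230+46/4)],.064)[:,:2]; d=e[0]-e[1]
print("bar",e.mean(0),np.linalg.norm(d),np.degrees(np.arctan2(d[1],d[0])),"expected",n2w(84,-28))
plan(n2w(84,-28),.11,np.degrees(np.arctan2(-d[1],-d[0])))
E
```

```text
position: [0.5077, -0.0379, 0.0962]
contact_force: [0.1, 0.3, 0.4]
width: 0.064
bar [ 0.56328149 -0.06216252] 0.047468299422596165 121.63435783906247 expected [ 0.566349   -0.06218876]
clock 21.75 pos [ 0.5077 -0.0379  0.0962] yaw 6.51 tilt [ 0.05 -0.01] F [0.1 0.3 0.4] M [ 0.04 -0.    0.08] w 0.0640 gf 0.0
 shift tool mm [55.5 30.8 16.5]  tool z turn units 10.81
```

```bash
python3 -m handwheel '[[[27.8,15.4,0],[0,0,0],0],[[27.7,15.4,0],[0,0,0],0],[[0,0,0],[0,0,1],0],[[0,0,0],[0,0,1],0],[[0,0,0],[0,0,1],0],[[0,0,0],[0,0,1],0],[[0,0,0],[0,0,1],0],[[0,0,0],[0,0,1],0],[[0,0,0],[0,0,1],0],[[0,0,0],[0,0,1],0],[[0,0,0],[0,0,1],0],[[0,0,0],[0,0,1],0],[[0,0,0],[0,0,0.8],0],[[0,0,0],[0,0,0],0],[[0,0,0],[0,0,0],0]]'|egrep 'pos|contact|wid'; python3 -c "
from h import *
plan(n2w(84,-28),.039,-58.4)"
```

```text
position: [0.566, -0.0621, 0.0949]
contact_force: [-0.2, -0.1, 0.5]
width: 0.0431
clock 23.62 pos [ 0.566  -0.0621  0.0949] yaw -58.22 tilt [-0.01 -0.  ] F [-0.2 -0.1  0.5] M [ 0.01 -0.04 -0.02] w 0.0431 gf 0.0
 shift tool mm [ 0.3 -0.3 86.1]  tool z turn units 0.03
```

```bash
python3 -m handwheel '[[[0,0,30],[0,0,0],0],[[0,0,25],[0,0,0],0],[[0,0,15],[0,0,0],0],[[0,0,10],[0,0,0],0],[[0,0,6],[0,0,0],0],[[0,0,0],[0,0,0],0.4],[[0,0,0],[0,0,0],1],[[0,0,0],[0,0,0],1],[[0,0,0],[0,0,0],1]]' 30|egrep 'pos|contact|wid|grip'; python3 -c "
from h import *
plan(n2w(84,-28),.039,6.4)"
```

```text
position: [0.5668, -0.0621, 0.0096]
contact_force: [0.6, 0.9, 1.8]
width: 0.014
gripper_force: 29.4
clock 24.75 pos [ 0.5668 -0.0621  0.0096] yaw -58.29 tilt [ 0.1  -0.01] F [0.6 0.9 1.8] M [ 0.13 -0.13  0.02] w 0.0140 gf 29.4
 shift tool mm [-0.1  0.4  0.8]  tool z turn units -10.78
```

```bash
python3 -m handwheel '[[[0,0,0],[0,0,-0.7],1],[[0,0,0],[0,0,-0.7],1],[[0,0,0],[0,0,-0.7],1],[[0,0,0],[0,0,-0.7],1],[[0,0,0],[0,0,-0.7],1],[[0,0,0],[0,0,-0.7],1]]'|egrep 'pos|contact|wid|grip';python3 -m handwheel '[[[0,0,0],[0,0,-0.7],1],[[0,0,0],[0,0,-0.7],1],[[0,0,0],[0,0,-0.7],1],[[0,0,0],[0,0,-0.7],1],[[0,0,0],[0,0,-0.7],1],[[0,0,0],[0,0,-0.7],1]]'|egrep 'pos|contact|wid|grip'; python3 -c "
from h import *
plan(n2w(84,-28),.039,6.4)"
```

```text
position: [0.5666, -0.0623, 0.0096]
contact_force: [0.6, 0.5, 1.9]
width: 0.0142
gripper_force: 29.5
position: [0.5664, -0.0626, 0.0096]
contact_force: [0.2, -0.8, 1.7]
width: 0.0142
gripper_force: 29.5
clock 26.25 pos [ 0.5664 -0.0626  0.0096] yaw -7.75 tilt [ 0.05 -0.05] F [ 0.2 -0.8  1.7] M [-0.08 -0.03 -0.13] w 0.0142 gf 29.5
 shift tool mm [-0.1 -0.4  0.8]  tool z turn units -2.36
```

```bash
python3 -m handwheel '[[[0,0,0],[0,0,-0.6],1],[[0,0,0],[0,0,-0.6],1],[[0,0,0],[0,0,-0.6],1],[[0,0,0],[0,0,-0.4],1]]'|egrep 'pos|contact'; python3 -c "
from h import *
plan(n2w(84,-28),.039,6.4)"; python3 -m handwheel '[[[0,0,0],[0,0,-0.3],1],[[0,0,0],[0,0,-0.3],1],[[0,0,0],[0,0,0],1]]'|egrep 'pos|contact|wid|grip'; python3 -c "
from h import *
plan(n2w(84,-28),.039,6.4)"
```

```text
position: [0.5664, -0.0628, 0.0096]
contact_force: [-0.5, -1.6, 2.7]
clock 26.75 pos [ 0.5664 -0.0628  0.0096] yaw 5.40 tilt [ 0.06 -0.07] F [-0.5 -1.6  2.7] M [-0.17  0.01  0.  ] w 0.0142 gf 29.5
 shift tool mm [-0.  -0.6  0.8]  tool z turn units -0.17
position: [0.5664, -0.0627, 0.0095]
contact_force: [-0.7, -2.9, 5.7]
width: 0.0138
gripper_force: 29.8
clock 27.12 pos [ 0.5664 -0.0627  0.0095] yaw 8.94 tilt [ 0.05 -0.07] F [-0.7 -2.9  5.7] M [-0.49  0.11  0.07] w 0.0138 gf 29.8
 shift tool mm [ 0.  -0.6  0.7]  tool z turn units 0.42
```

```bash
python3 -m handwheel '[[[0,0,0],[0,0,-0.4],1],[[0,0,0],[0,0,-0.4],1],[[0,0,0],[0,0,0],1]]'|egrep 'pos|contact|wid'; python3 -c "
from h import *
plan(n2w(84,-28),.039,6.4)";  python3 -m handwheel '[[[0,0,0],[0,0,-0.4],1],[[0,0,0],[0,0,-0.4],1],[[0,0,0],[0,0,0],1]]'|egrep 'pos|contact|wid'; python3 -c "
from h import *
plan(n2w(84,-28),.039,6.4)"
```

```text
position: [0.5658, -0.0629, 0.0095]
contact_force: [-1.7, -3.5, 6.4]
width: 0.014
clock 27.50 pos [ 0.5658 -0.0629  0.0095] yaw 13.74 tilt [-0.02 -0.09] F [-1.7 -3.5  6.4] M [-0.63  0.34 -0.09] w 0.0140 gf 32.6
 shift tool mm [ 0.7 -0.6  0.7]  tool z turn units 1.22
position: [0.5664, -0.0628, 0.0096]
contact_force: [-1.5, -2.7, 4.8]
width: 0.0139
clock 27.88 pos [ 0.5664 -0.0628  0.0096] yaw 18.33 tilt [ 0.06 -0.03] F [-1.5 -2.7  4.8] M [-0.64  0.18 -0.99] w 0.0139 gf 59.3
 shift tool mm [ 0.1 -0.6  0.8]  tool z turn units 1.99
```

```bash
python3 -m handwheel '[[[0,0,0],[0,0,0],0.6],[[0,0,0],[0,0,0],0.2],[[0,0,0],[0,0,0],0],[[0,0,0],[0,0,0],0],[[0,0,-20],[0,0,0],0],[[0,0,-40],[0,0,0],0],[[0,0,-40],[0,0,0],0],[[0,40,0],[0,0,0],0],[[0,50,0],[0,0,0],0],[[0,50,0],[0,0,0],0],[[0,50,0],[0,0,0],0],[[0,0,0],[0,0,0],0]]'; python3 - <<'E'
from h import *
t=vision.get_image("top"); s=vision.get_image("scene"); cv2.imwrite("pics/t7.png",t)
f=lambda i,x,y,w,h,k:cv2.resize(i[y:y+h,x:x+w],None,fx=k,fy=k,interpolation=cv2.INTER_CUBIC)
cv2.imwrite("pics/c7.png",np.hstack([f(t,285,225,95,120,4.2),f(s,220,190,95,120,4.2)]))
E
```

```text
clock: 29.38
position: [0.6272, -0.2459, 0.1082]
ee_rot: [0.001, 0.987, 0.159, 0.0]
contact_force: [-0.4, 0.0, -0.1]
width: 0.0426
gripper_force: 0.0
```

View pics/c7.png

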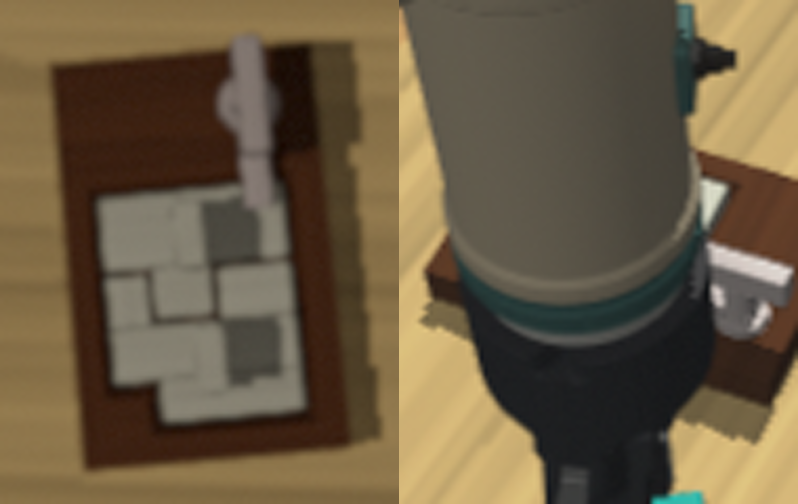

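The view shows the yoke and the tee flat in the pocket. The latch bar, (245,40) to (260,205) in the crop, lies parallel to the nest's side edge with its tongue over the tee's head. The gripper touches nothing, so I hand in.

```bash
python3 -c "
from rig import manip
print(manip.sign_off())"
```

```text
the job is handed in; nothing more can be done
None
```

The yoke and tee are seated flat in the nest, the latch is turned to its locked stop with the tongue over the tee, and the job was handed in at about 29.5 s; the arm never went near the jar, ring box or hammer.

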